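# Gauge specimen vials for swelling

### The job

Check the two specimen vials in the wooden rack for swelling with the gap gauge, one at a time: lower each upright between the jaws from above to feel whether it goes all the way down to the base plate or stops on the jaws, without ever forcing it, and put it away before gauging the other. Stand a vial that goes right down upright in the rectangular tray with the other sound vials, and put one that will not go in the round tub. Leave the vials already in the tray standing and everything else on the bench where it is.

Things in the scene. Friction and masses are not known exactly. Their poses are not given: they have to be found in the camera images.
- cell_1 (a point): One end cell (at +63 mm in its y) of the low wooden rack: centre, half-way up, of the upright white plastic vial that starts here. 75 mm tall, round: foot 37.5 mm below this point, 3 mm above the bench; cream snap cap, the widest part and the place to grip, 35 mm across, from 21.5 to 37.5 mm above this point. Moves with the rack, not with the vial.
- cell_2 (a point): The other end cell (at -63 mm in its y) of the low wooden rack: centre, half-way up, of the upright white plastic vial that starts here. 75 mm tall, round: foot 37.5 mm below this point, 3 mm above the bench; cream snap cap, the widest part and the place to grip, 35 mm across, from 21.5 to 37.5 mm above this point. Moves with the rack, not with the vial.
- rack: Low wooden rack of three open cells in a row, fixed, 66 mm (its x) by 190 mm (its y), walls 20 mm high and 3 mm thick, cells 60 mm square. Origin under its centre. The two vials to be gauged (about 40 g each, 2.5 mm chamfer round the foot) stand in the end cells, the middle one is empty. A sound barrel is 28 mm across, a swollen one about 32.5 mm; the caps are alike.
- gauge: Gap gauge, fixed to the bench: aluminium base plate 100 mm (its x) by 96 mm (its y) by 8 mm thick, with two upright steel jaws 44 mm long (x), 20 mm thick and 28 mm above the plate, either side of an open channel along its x. Origin under the plate's centre.
- gauge_gap (a point): Middle of the gauge's channel, on top of the base plate (8 mm above the bench); x along the channel (ends open), y from jaw to jaw, z up. Channel 30.5 mm wide; the top 4 mm of the jaws is a 45 degree lead-in, mouth 38.5 mm wide. A sound vial goes down to the plate (its centre 37.5 mm above this point); a swollen one stops with its foot about 23 mm above this point.
- tray: Rectangular grey plastic tray, fixed, 150 mm (its x) by 220 mm (its y), walls 25 mm high and 4 mm thick, floor 4 mm thick. Origin under its centre. Three sound vials stand in a row along its +x side, 45 mm from its centre line, at y = -62, 0 and +62 mm.
- tray_free (a point): Middle of the free half of the tray, on its floor (4 mm above the bench), 33 mm to the -x side of the tray's centre; axes as the tray's. Clear for 30 mm either way in x and 90 mm either way in y.
- tub_floor (a point): Centre of the inner floor of the round white plastic tub, fixed, for rejects: 4 mm above the bench, floor about 118 mm across, walls 42 mm high from the bench, mouth 134 mm across inside.
- done_0_mid (a point): Centre, half-way up, of a sound vial (same make, 75 mm tall, cap 35 mm across) that already stands in the back row of the tray: bystander.
- done_1_mid (a point): Centre, half-way up, of a sound vial (same make, 75 mm tall, cap 35 mm across) that already stands in the back row of the tray: bystander.
- done_2_mid (a point): Centre, half-way up, of a sound vial (same make, 75 mm tall, cap 35 mm across) that already stands in the back row of the tray: bystander.
- petri: Closed petri dish, 92 mm across, 16 mm high: bystander. Origin under its centre.
- beaker: Small glass beaker, 54 mm across, 62 mm high: bystander. Origin under its centre.
- forceps: Steel forceps lying on the bench, 125 mm long along its x: bystander.
- marker: Marker pen lying on the bench, 130 mm long along its x: bystander.
There are look-alikes about, which are no part of the job. Of the things that look like the gauge, the largest one is meant.

How it is judged:
On the way, in this order (a step that is already met when the one before it is completed fails the run):
1. one vial tried in the gauge, upright: the sound one all the way down on the base plate (within 5 mm), or the swollen one brought to a stop on the jaws over mid-channel (((x of vial_sound_mid in the frame of gauge_gap between -0.02 and 0.02 m and y of vial_sound_mid in the frame of gauge_gap between -0.007 and 0.007 m and angle between vial_sound_mid's own z axis and vertical below 0.15 rad and z of vial_sound_mid in the frame of gauge_gap below 0.0425 m) or (x of vial_swollen_mid in the frame of gauge_gap between -0.02 and 0.02 m and y of vial_swollen_mid in the frame of gauge_gap between -0.007 and 0.007 m and angle between vial_swollen_mid's own z axis and vertical below 0.15 rad and z of vial_swollen_mid in the frame of gauge_gap between 0.05 and 0.068 m and contact force between vial_swollen and gauge above 0.3 N))), for 0.1 s.
2. with the first vial put away in its place, the other has been tried in the gauge in the same way ((((horizontal distance between vial_swollen_mid and tub_floor below 0.055 m and z of vial_swollen_mid in the frame of tub_floor below 0.045 m and linear speed of vial_swollen below 0.03 m/s) and (x of vial_sound_mid in the frame of gauge_gap between -0.02 and 0.02 m and y of vial_sound_mid in the frame of gauge_gap between -0.007 and 0.007 m and angle between vial_sound_mid's own z axis and vertical below 0.15 rad and z of vial_sound_mid in the frame of gauge_gap below 0.0425 m)) or ((x of vial_sound_mid in the frame of tray between -0.062 and 0.062 m and y of vial_sound_mid in the frame of tray between -0.097 and 0.097 m and z of vial_sound_mid in the frame of tray below 0.046 m and angle between vial_sound_mid's own z axis and vertical below 0.12 rad and linear speed of vial_sound below 0.03 m/s) and (x of vial_swollen_mid in the frame of gauge_gap between -0.02 and 0.02 m and y of vial_swollen_mid in the frame of gauge_gap between -0.007 and 0.007 m and angle between vial_swollen_mid's own z axis and vertical below 0.15 rad and z of vial_swollen_mid in the frame of gauge_gap between 0.05 and 0.068 m and contact force between vial_swollen and gauge above 0.3 N)))), for 0.1 s.
At the end, for the whole second after the job is handed in: The vial that goes down between the jaws stands upright (within 7 degrees) on the floor of the tray, inside its walls; the swollen one that stops on the jaws lies or stands in the tub; both released and at rest (x of vial_sound_mid in the frame of tray between -0.062 and 0.062 m and y of vial_sound_mid in the frame of tray between -0.097 and 0.097 m and z of vial_sound_mid in the frame of tray below 0.046 m and angle between vial_sound_mid's own z axis and vertical below 0.12 rad and linear speed of each of vial_sound, vial_swollen below 0.03 m/s and horizontal distance between vial_swollen_mid and tub_floor below 0.055 m and z of vial_swollen_mid in the frame of tub_floor below 0.045 m); the robot touches nothing.
It fails at once if a vial forced in the gauge (pressed on it with more than 60 N) (contact force between any of vial_sound, vial_swollen and gauge above 60 N).
It fails at once if a vial already in the tray knocked over (angle between any of done_0_mid, done_1_mid, done_2_mid's own z axis and vertical above 0.5 rad).
It fails at once if another thing on the bench shifted by more than 40 mm (distance of any of petri, beaker, wash_bottle, forceps, marker from where it was at the start of the episode above 0.04 m).
It also fails if it takes over 61 s, if anything falls off the work surface, if the arm or the gripper's body presses on something with over 40 N, if the wrist force passes 120 N, or if a joint passes its speed limit or range.

### The arm

A 7-joint arm with a two-finger parallel gripper is mounted at the origin on the work surface. World frame = base frame: x ahead of the robot, y to its left, z up, the work surface at z = 0. Lengths are in m, angles in rad, forces in N, time in s.
With the tool pointing down it reaches from about 0.425 to 0.825 m from the base axis. Payload 3.6 kg.
Tool frame: the origin (TCP) lies at the very end of the fingers, on their centre line; the grasp point (between the pads) lies 19 mm behind it; z points along the fingers, y is the line along which they close (so a half turn about z gives the same grasp; the last joint's range is limited). The gripper opens to 85 mm and grips with 20 to 120 N. Pads are 22 mm wide; open, the fingers measure 114 mm over their backs; the gripper's body (76 mm by 85 mm) begins 54 mm behind the grasp point. The pads swing forward as they close: fully open they stand 13 mm farther back than shut.
Start: joints at [1.169, 0.615, -0.013, 1.423, 0.008, 1.103, -0.04], TCP at [0.239, -0.605, 0.191] pointing down, gripper open.
Joint ranges: [-3.12, 3.12], [-0.3, 2.06], [-1.34, 1.32], [0.26, 2.42], [-1.36, 4.5], [0.01, 1.98], [-2.84, 2.84]. Speed limits (rad/s): [2.79, 2.79, 3.14, 3.14, 3.14, 3.14, 3.14].

### API

Orientations are given as a 3x3 rotation matrix whose columns are the frame's x, y, z axes.
In Python, from plant import observe, imaging, arm gives the robot as it stands. The module is installed in compiled form; this text tells all that it offers.
- The arm moves only by the tool arm_command, never from a script. Its argument "series" is a list of rows, each a list of 3 entries, a list of its own where there are three numbers: the turn, a rotation vector about the world's x, y, z in degrees, then the shift along the world's x, y, z in mm, then the closure, from 0 (fully open) to 1 (shut). A call has 1 to 10 rows; each row is the pose to reach, as a shift and turn from the pose commanded when the call began; what a row does not reach only later rows make up. A row lasts 1/8 s, in which the tool goes at most 62.5 mm and 10.7 degrees, less where a joint would pass 70% of its speed; a pose out of reach is approached as far as the arm can. A call with a gripper value outside its range is refused whole. The fingers move at their own pace and stop on an object; "force" is the grip in N (left out, the last holds). Time passes only in rows, so rows that repeat a pose let the fingers close. It gives the time, the measured TCP pose, the force, the opening and the grip force at its end, in the units of the state.
- observe(): the state, without advancing time (a new reading comes with each control period).
- imaging.grab_frame(name): name is "scene" or "top" or "wrist"; returns a dict with "pixels" (400x640x3 uint8, red, green, blue), "camera_matrix" (3x3 intrinsics, pixels), "R" (3x3) and "t" (3): a world point X has camera coordinates R X + t. Camera axes: x right, y down, z forward; pixel columns grow to the right and rows downward; lengths in m; the calibration is good to about 2 mm. A picture is of the moment at which its call begins. There is no depth.
- arm.sign_off(): hands the job in; it is judged then, once.
Trained networks look in a picture, given as the dict that the camera call returned (one of the last four; its "shot" number tells which), for a name from the list of things; names that differ only in an ending like _2 or _b are one class to them, and where a whole thing is asked for, a point or a joint stands for the part that bears it (a point fixed in the world has none). Each returns a list of dicts, best first, with "conf" (0 to 1); they miss things now and then, are a little off and sometimes report something else, mostly with a low value. They report only what shows in the picture. A call takes as long as a camera call. They do not tell look-alikes from the thing itself.
- imaging.masks_of(picture, target): "region" (400x640 bool, what is visible of it) and "rect" ([left, top, right, bottom] in pixels, round what is visible of it).
The state is a dict: "time": time; "joint_pos": joint angles; "qd": joint speeds; "joint_torque": joint torques, N m; "eef_pos": TCP position; "orientation": TCP orientation; "contact_force": force on the tool from outside, world axes, zero at the start; "wrist_torque": the same for the moment, N m; "finger_gap": opening from 0.0 (shut) to 1.0 (fully open); "gripper_force": force on a finger pad.
Only numpy, scipy, OpenCV 4.12 (cv2) and the standard library are available. Lean on these libraries where they do the work, as an engineer would, in place of code of your own. Each camera call takes 0.05 s, during which the arm holds its last target. There are 200 camera calls.

## Working session

There is one attempt and no reset: what is moved stays moved. The work goes in short steps, Python scripts to look and compute and a tool call to move; the robot and the scene stay as the last step left them, time stands still between calls to the robot, and variables do not carry over. Pictures are saved under pics/ and viewed, at most 10 in all, crops included, and the job is handed in when it is done.

Besides the shell and the picture viewer there is one more tool, called as name([rows], argument=value, ...), one row to a line, values as JSON. arm_command: Moves the arm, as the interface text tells. Its arguments: {"type":"object","properties":{"series":{"type":"array"},"force":{"type":"number"}},"required":["series"]}

```bash
mkdir -p pics; cat > h.py <<'E'
import numpy as np, cv2
from plant import observe, imaging, arm
def ray(p,u,v,z):
    K,R,t=map(np.array,(p["camera_matrix"],p["R"],p["t"]))
    d=R.T@np.linalg.solve(K,[u,v,1.]); c=-R.T@t
    return c+d*(z-c[2])/d[2]
def proj(p,X):
    c=np.array(p["R"])@np.array(X)+np.array(p["t"]); q=np.array(p["camera_matrix"])@c
    return q[:2]/q[2]
def save(p,n): cv2.imwrite(f"pics/{n}.png",p["pixels"][:,:,::-1])
E
python3 - <<'E'
from h import *
s=observe(); print(s["eef_pos"],s["orientation"],s["contact_force"])
for n in("top","scene"):
    p=imaging.grab_frame(n); save(p,n+"0")
    print(n,-np.array(p["R"]).T@p["t"])
    for k in("cell_1","rack","gauge","tray","tub_floor","petri","beaker","forceps","marker"):
        for m in imaging.masks_of(p,k)[:6]:
            ys,xs=np.nonzero(m["region"]); print(k,round(m["conf"],2),np.round(m["rect"]),xs.mean().round(1),ys.mean().round(1),np.round(ray(p,xs.mean(),ys.mean(),0.0),3)[:2])
E
```

```text
[ 0.23823529 -0.60382065  0.19022368] [[ 9.30186142e-01  3.67086775e-01 -1.02010469e-03]
 [ 3.67088187e-01 -9.30183013e-01  2.41361817e-03]
 [-6.28767475e-05 -2.61958256e-03 -9.99996567e-01]] [-0.52894328  0.51317531 -0.13183765]
top [ 0.52262705 -0.01936497  1.00680278]
cell_1 0.57 [282. 143. 362. 184.] 321.0 165.2 [ 0.657 -0.016]
rack 0.76 [284. 143. 362. 186.] 321.9 165.3 [ 0.656 -0.018]
gauge 0.87 [292. 210. 338. 263.] 314.0 237.3 [0.473 0.006]
gauge 0.73 [400. 263. 431. 297.] 417.2 279.3 [ 0.362 -0.251]
gauge 0.71 [348. 265. 378. 291.] 363.4 280.0 [ 0.364 -0.116]
tray 0.6 [152. 166. 243. 243.] 200.8 207.0 [0.557 0.293]
tub_floor 0.75 [395. 173. 453. 236.] 422.6 203.4 [ 0.553 -0.271]
petri 0.98 [226. 266. 262. 302.] 244.3 281.9 [0.365 0.185]
petri 0.38 [156. 181. 182. 197.] 167.1 188.1 [0.608 0.379]
beaker 0.83 [381.  97. 408. 119.] 394.1 105.9 [ 0.805 -0.207]
marker 0.63 [298.  85. 312. 134.] 304.1 108.6 [0.804 0.024]
scene [0.95569457 0.47299045 0.63862089]
cell_1 0.57 [258. 197. 315. 263.] 284.4 231.5 [ 0.656 -0.015]
cell_1 0.17 [322. 182. 373. 220.] 348.7 199.0 [0.469 0.001]
rack 0.91 [256. 194. 315. 268.] 283.7 230.6 [ 0.655 -0.018]
gauge 0.96 [324. 181. 378. 218.] 349.3 198.7 [0.467 0.001]
gauge 0.61 [333. 148. 363. 170.] 347.4 158.4 [ 0.357 -0.123]
gauge 0.21 [257. 196. 315. 266.] 283.6 231.5 [ 0.657 -0.016]
tray 0.74 [256. 195. 314. 264.] 283.6 231.1 [ 0.657 -0.017]
tray 0.57 [347. 239. 489. 365.] 421.4 298.2 [0.554 0.298]
tray 0.32 [322. 180. 377. 224.] 348.9 199.1 [0.469 0.002]
tub_floor 0.7 [237. 134. 289. 178.] 261.7 154.9 [ 0.533 -0.295]
petri 0.81 [410. 200. 454. 233.] 433.6 216.4 [0.356 0.176]
beaker 0.98 [174. 190. 206. 220.] 190.5 203.3 [ 0.779 -0.242]
forceps 0.81 [283. 313. 343. 356.] 310.7 336.4 [0.768 0.22 ]
marker 0.91 [207. 259. 265. 290.] 236.1 274.8 [0.803 0.017]
marker 0.69 [238. 136. 288. 176.] 261.8 154.9 [ 0.532 -0.295]
```

```bash
python3 - <<'E'
from h import *
a=cv2.imread("pics/top0.png")[60:320,120:480]; cv2.imwrite("pics/top0c.png",cv2.resize(a,(792,572),interpolation=cv2.INTER_CUBIC))
E
```

```text
(no output)
```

View pics/top0c.png

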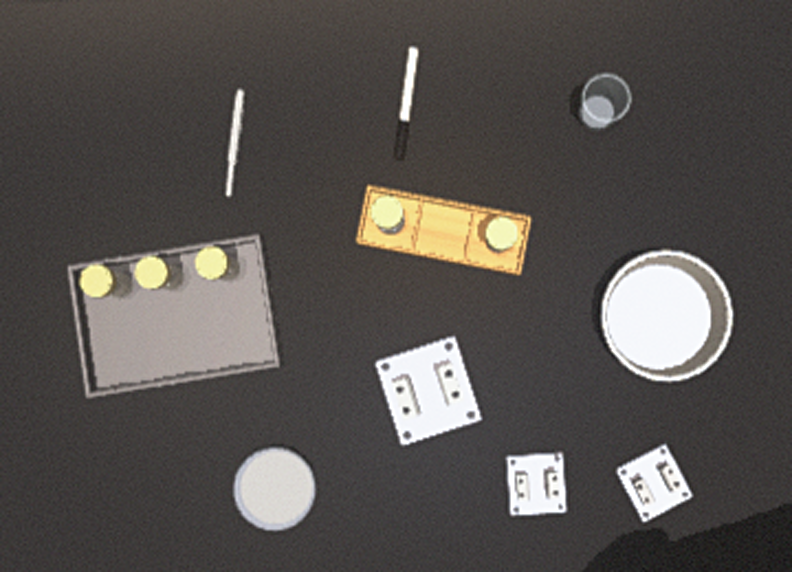

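View pics/scene0.png

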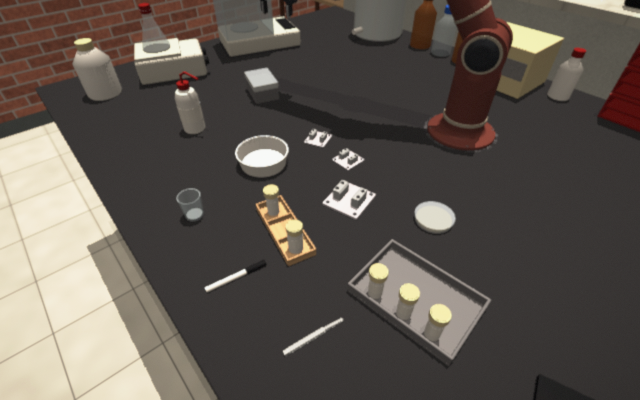

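The top crop shows the vial caps at (387,213) and (502,233). The big gauge is at about (428,390), the tray at (173,316) with its vials on the far (+x) side, and the tub at (667,315). Next I'll refine these positions.

```bash
python3 - <<'E'
from h import *
p=imaging.grab_frame("top"); im=p["pixels"].astype(int)
hsv=cv2.cvtColor(p["pixels"],cv2.COLOR_RGB2HSV)
y=((hsv[...,0]>22)&(hsv[...,0]<34)&(hsv[...,1]>70)&(hsv[...,2]>150)).astype(np.uint8)
n,l,st,c=cv2.connectedComponentsWithStats(y)
for i in range(1,n):
    if st[i,4]>60:
        # top face at z=.078(rack)/.079
        print("cap",st[i],c[i].round(1),ray(p,*c[i],.078).round(4))
g=imaging.masks_of(p,"gauge")[0]["region"].astype(np.uint8)
r=cv2.minAreaRect(cv2.findContours(g,0,2)[0][0]); print("g",r)
w=(im.min(2)>120).astype(np.uint8); w[:,:285]=0;w[:,345:]=0;w[:205]=0;w[268:]=0
cs=max(cv2.findContours(w,0,2)[0],key=cv2.contourArea); r=cv2.minAreaRect(cs); print(r)
C=np.array([ray(p,*q,.008)[:2] for q in cv2.boxPoints(r)]); print("gauge corners",C.round(4),C.mean(0).round(4),[np.linalg.norm(C[i]-C[i-1]).round(4) for i in range(4)],np.degrees(np.arctan2(*(C[1]-C[0])[::-1])),np.degrees(np.arctan2(*(C[2]-C[1])[::-1])))
f=lambda u,v,z:ray(p,120+u/2.2,60+v/2.2,z)[:2]
T=np.array([f(*q,.025) for q in((68,266),(260,236),(278,366),(88,397))]);print("tray",T.round(3),T.mean(0))
R=np.array([f(*q,.02) for q in((367,186),(530,215),(522,273),(357,243))]);print("rack",R.round(3),R.mean(0))
m=imaging.masks_of(p,"tub_floor")[0]; q=cv2.minEnclosingCircle(cv2.findContours(m["region"].astype(np.uint8),0,2)[0][0]);print("tub",q,ray(p,*q[0],.042))
cv2.imwrite("pics/g.png",cv2.resize(p["pixels"][205:268,285:345,::-1],(570,598),interpolation=cv2.INTER_CUBIC))
E
```

```text
cap [311 152  23  15 228] [321.9 159.4] [ 0.6599 -0.0187  0.078 ]
cap [285 163  22  10 105] [294.6 168. ] [0.6411 0.0461 0.078 ]
cap [309 170  22   8  79] [318.8 173.3] [ 0.6272 -0.0106  0.078 ]
cap [209 172  14  15 154] [215.6 178.9] [0.6201 0.2332 0.078 ]
cap [181 176  15  15 166] [188.4 183.3] [0.6113 0.2978 0.078 ]
cap [156 180  15  15 168] [163.1 187.2] [0.6037 0.3579 0.078 ]
g ((313.7572326660156, 237.73500061035156), (38.981346130371094, 38.13187026977539), 70.70995330810547)
((314.1248779296875, 237.13711547851562), (40.4936637878418, 38.467445373535156), 72.12130737304688)
gauge corners [[ 0.5093  0.0667]
 [ 0.5368 -0.0262]
 [ 0.4395 -0.055 ]
 [ 0.4122  0.0375]] [0.4744 0.0057] [np.float64(0.1015), np.float64(0.0969), np.float64(0.1015), np.float64(0.0964)] -73.51451358592217 -163.54006228966026
tray [[0.625 0.41 ]
 [0.653 0.191]
 [0.506 0.173]
 [0.476 0.388]] [0.5649333 0.2903773]
rack [[ 0.708  0.069]
 [ 0.67  -0.116]
 [ 0.604 -0.105]
 [ 0.643  0.081]] [ 0.65649357 -0.01796223]
tub ((422.6246643066406, 203.5157470703125), 30.016067504882812) [ 0.55117588 -0.26056725  0.042     ]
```

View pics/g.png

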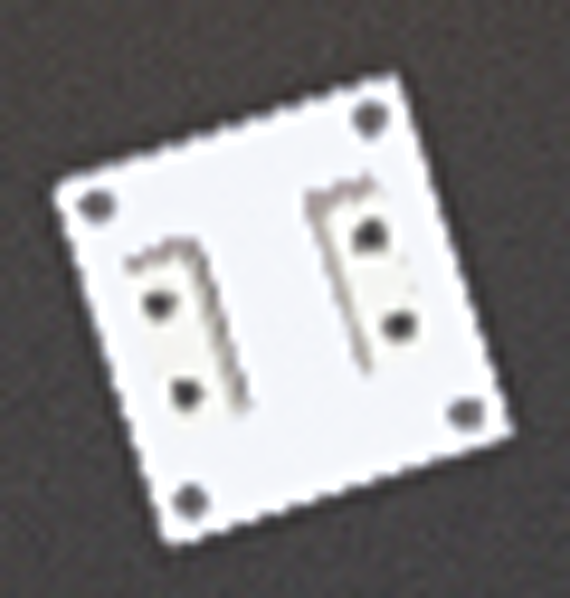

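arm_command([
  [[0,0,0],[50,75,0],0],
  [[0,0,0],[100,150,0],0],
  [[0,0,0],[132,200,0],0],
  [[0,0,0],[165,250,0],0],
  [[0,0,0],[198,300,0],0],
  [[0,0,0],[231,350,0],0],
  [[0,0,0],[264,400,0],0],
  [[0,0,0],[298,450,0],0],
  [[0,0,0],[330,500,0],0],
  [[0,0,0],[364,550,0],0],
], force=25)

```text
time: 2.4
eef_pos: [0.5845, -0.0818, 0.1917]
orientation: [[0.93, 0.367, 0.001], [0.367, -0.93, -0.0], [0.001, 0.001, -1.0]]
contact_force: [0.8, -0.5, 0.1]
finger_gap: 0.998
gripper_force: 0.0
```

arm_command([
  [[0,0,0],[33,50,0],0],
  [[0,0,0],[66,99,0],0],
  [[0,0,0],[66,99,0],0],
  [[0,0,0],[66,99,0],0],
])

```text
time: 2.9
eef_pos: [0.649, 0.0148, 0.1911]
orientation: [[0.93, 0.367, -0.001], [0.367, -0.93, -0.001], [-0.001, 0.001, -1.0]]
contact_force: [0.0, -0.4, -0.7]
finger_gap: 1.0
gripper_force: 0.0
```

```bash
python3 - <<'E'
from h import *
s=observe(); print(s["time"],s["eef_pos"],s["orientation"],s["contact_force"],s["joint_pos"])
p=imaging.grab_frame("wrist"); save(p,"w1"); print(-np.array(p["R"]).T@p["t"])
hsv=cv2.cvtColor(p["pixels"],cv2.COLOR_RGB2HSV)
for k in("cell_1","rack"):
  for m in imaging.masks_of(p,k): print(k,m["conf"],np.round(m["rect"]))
print(proj(p,[.668,.0435,.078]))
E
```

```text
2.9 [0.64900942 0.0148207  0.19107479] [[ 9.30284955e-01  3.66836698e-01 -8.59562038e-04]
 [ 3.66835434e-01 -9.30284887e-01 -1.33893419e-03]
 [-1.29080777e-03  9.30272523e-04 -9.99998734e-01]] [ 0.03124682 -0.44109204 -0.73131467] [-0.01270993  0.61550582 -0.07842512  1.424042    0.05207006  1.10500053
 -1.29542412]
[0.71624755 0.04117926 0.37259886]
cell_1 0.83 [252.  92. 445. 248.]
rack 0.72 [253.  94. 444. 252.]
[292.95295918 151.38340407]
```

View pics/w1.png

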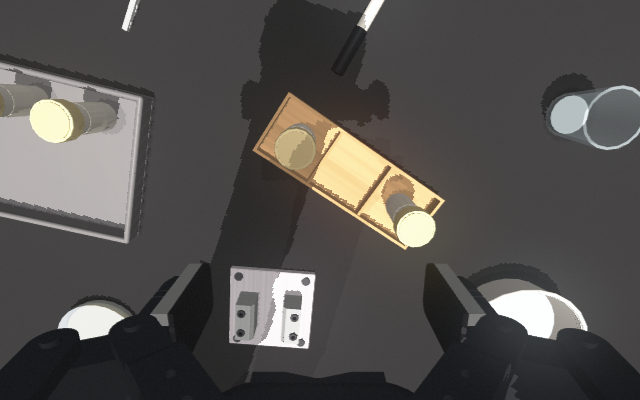

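The wrist view shows cap A at (295,148), cap B at (415,229), and the gauge plate with corners (230,267), (315,271), (308,348), (228,344).

```bash
python3 - <<'E'
from h import *
p=imaging.grab_frame("wrist"); g=cv2.cvtColor(p["pixels"],cv2.COLOR_RGB2GRAY)
print(ray(p,295,148,.078),ray(p,415,229,.078))
C=np.array([ray(p,*q,.008)[:2] for q in((230,267),(315,271),(308,348),(228,344))]);print(C.round(4),C.mean(0))
# bolts at jaws/plate
c=np.array([.4744,.0057]);a=np.radians(16.5);X=np.array([np.cos(a),np.sin(a)]);Y=np.array([-X[1],X[0]])
for sx in(-50,50):
  for sy in(-48,48): print(sx,sy,proj(p,[*(c+X*sx/1e3+Y*sy/1e3),.008]).round(1))
b=p["pixels"][250:360,210:330,::-1].copy();b=cv2.resize(b,None,fx=5,fy=5,interpolation=cv2.INTER_CUBIC)
for s in(-15.25-4,15.25+4):
  q=[tuple(int(5*v) for v in proj(p,[*(c+X*x+Y*s/1e3),.036])-[210,250]) for x in(-.022,.022)]; cv2.line(b,*q,(0,0,255),1)
cv2.imwrite("pics/wg.png",b)
E
```

```text
[0.67114947 0.04110315 0.078     ] [ 0.64289615 -0.08144344  0.078     ]
[[ 0.5094  0.0632]
 [ 0.5393 -0.0273]
 [ 0.4405 -0.0565]
 [ 0.4111  0.035 ]] [0.47505931 0.00360076]
-50 -48 [306.3 347.8]
-50 48 [226.4 342.2]
50 -48 [313.  273.1]
50 48 [227.5 266.7]
```

View pics/wg.png

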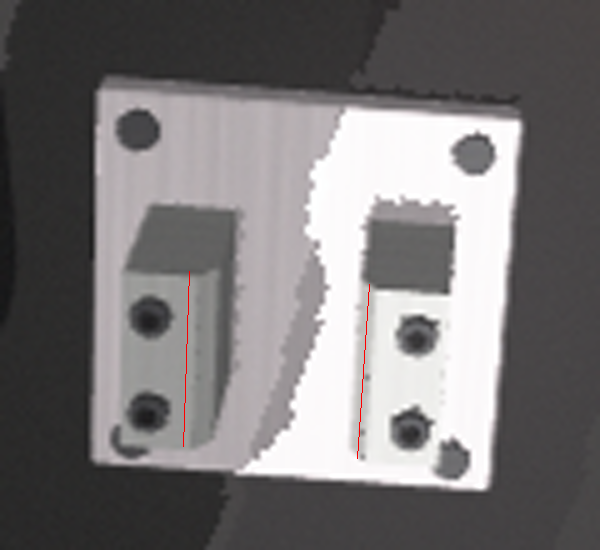

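arm_command([
  [[0,0,0],[19,28,-40],0],
  [[0,0,0],[19,28,-90],0],
  [[0,0,0],[19,28,-130],0],
  [[0,0,0],[19,28,-142],0],
  [[0,0,0],[19,28,-142],0],
])

```text
time: 3.72
eef_pos: [0.6685, 0.0429, 0.0497]
orientation: [[0.931, 0.366, 0.0], [0.366, -0.931, -0.0], [-0.0, 0.0, -1.0]]
contact_force: [-0.4, 1.1, -0.5]
finger_gap: 1.001
gripper_force: 0.0
```

The crop shows the predicted mouth edges about 1.5 mm off toward +y. I'll take the gauge centre as (0.475, 0.0045).

arm_command([
  [[0,0,0],[0,0,0],1],
  [[0,0,0],[0,0,0],1],
  [[0,0,0],[0,0,0],1],
  [[0,0,0],[0,0,0],1],
  [[0,0,0],[0,0,0],1],
  [[0,0,0],[0,0,0],1],
], force=25)

```text
time: 4.47
eef_pos: [0.6683, 0.0437, 0.0494]
orientation: [[0.93, 0.367, -0.0], [0.367, -0.93, 0.0], [-0.0, -0.0, -1.0]]
contact_force: [-0.0, 0.2, 0.1]
finger_gap: -0.002
gripper_force: 0.0
```

arm_command([
  [[0,0,0],[0,0,10],1],
  [[0,0,0],[0,0,40],1],
  [[0,0,0],[0,0,70],1],
  [[0,0,0],[-30,-6,80],1],
  [[0,0,0],[-70,-14,80],1],
  [[0,0,0],[-110,-22,80],1],
  [[0,0,0],[-150,-30,80],1],
  [[0,0,0],[-180,-36,80],1],
  [[0,0,0],[-194,-38,80],1],
  [[0,0,0],[-194,-38,80],1],
])

```text
time: 5.72
eef_pos: [0.4747, 0.0057, 0.13]
orientation: [[0.93, 0.367, 0.002], [0.367, -0.93, 0.0], [0.001, 0.0, -1.0]]
contact_force: [0.7, -0.0, -0.1]
finger_gap: 0.002
gripper_force: 0.0
```

```bash
python3 - <<'E'
from h import *
s=observe(); print(s["time"],s["eef_pos"],s["contact_force"],s["finger_gap"],s["gripper_force"])
p=imaging.grab_frame("wrist"); q=imaging.grab_frame("scene")
cv2.imwrite("pics/hold.png",np.vstack([cv2.resize(p["pixels"][150:,120:520,::-1],(480,300)),cv2.resize(q["pixels"][120:280,240:496,::-1],(480,300),interpolation=cv2.INTER_CUBIC)]))
E
```

```text
5.725 [0.47474641 0.00573235 0.13003503] [ 0.7243726  -0.00480781 -0.10268341] 0.0018157862901505167 0.0
```

View pics/hold.png

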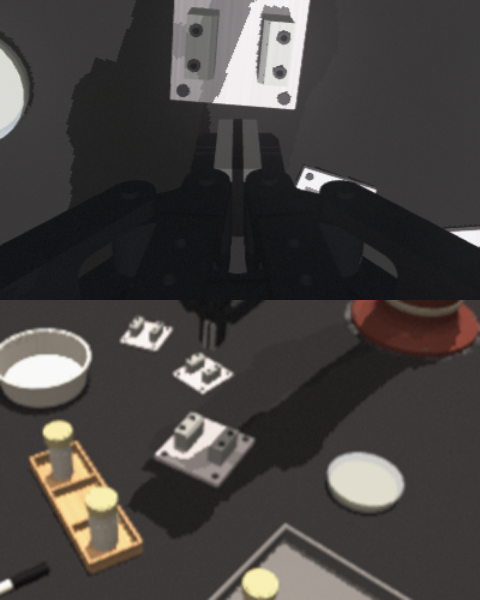

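```bash
python3 - <<'E'
from h import *
s=observe(); T=np.array(s["eef_pos"])
p=imaging.grab_frame("wrist"); q=imaging.grab_frame("scene"); t=imaging.grab_frame("top")
print("wrist TCP",proj(p,T),proj(p,T+[0,0,.02]),"scene",proj(q,T),proj(q,T+[0,0,.05]),"top",proj(t,T))
print("scene gauge",proj(q,[.475,.0045,.008]), "cap B",proj(q,[.6435,-.081,.07]), "cap A",proj(q,[.67,.043,.07]))
print(-np.array(p["R"]).T@p["t"]-T, -np.array(t["R"]).T@t["t"], -np.array(q["R"]).T@q["t"])
w=cv2.resize(p["pixels"][200:,:,::-1],(480,150)); print(proj(p,[.475,.0045,.008]))
cv2.imwrite("pics/chk.png",np.vstack([p["pixels"][200:,100:500,::-1],t["pixels"][120:320,160:560,::-1],q["pixels"][100:300,160:560,::-1]]))
E
```

```text
wrist TCP [316.95671719 234.48496243] [316.91924595 249.54223082] scene [350.60509867 159.66333572] [351.82281419 141.10383326] top [312.59685372 238.99547802]
scene gauge [347.93411816 198.48418277] cap B [269.58823702 191.92492872] cap A [293.06649314 228.39276555]
[0.06655525 0.02605092 0.1818013 ] [ 0.52262705 -0.01936497  1.00680278] [0.95569457 0.47299045 0.63862089]
[318.29470769 184.7635895 ]
```

View pics/chk.png

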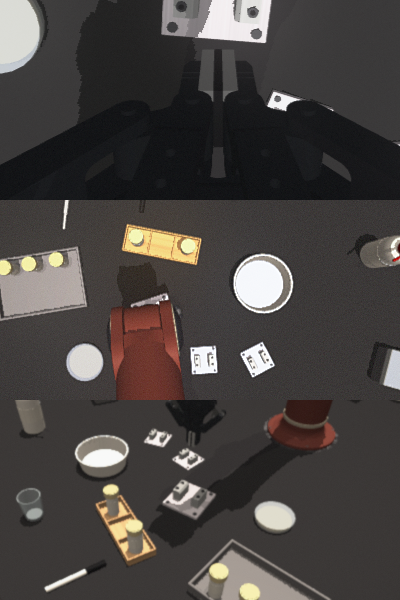

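The finger tips show at wrist (317,250) and scene (352,143), but the reported TCP projects to (317,234) and (351,160). I'll triangulate the real tip.

```bash
python3 - <<'E'
from h import *
s=observe(); T=np.array(s["eef_pos"])
p=imaging.grab_frame("wrist"); q=imaging.grab_frame("scene")
from scipy.optimize import least_squares
r=least_squares(lambda X:np.r_[proj(p,X)-[317,250],proj(q,X)-[352,143]],T); print(r.x,r.x-T,r.fun)
a=cv2.resize(p["pixels"][210:320,260:380,::-1],(600,550)); cv2.drawMarker(a,(int((317-260)*5),int((234.5-210)*5)),(0,0,255)) 
b=cv2.resize(q["pixels"][90:220,320:390,::-1],(200,371)); cv2.drawMarker(b,(int(30.6*2.857),int(69.7*2.857)),(0,0,255))
b=np.vstack([b,np.zeros((179,200,3),np.uint8)])
im=np.hstack([a,b]); im=np.clip(im.astype(float)*2,0,255); cv2.imwrite("pics/tip.png",im)
E
```

```text
[0.48863728 0.01124646 0.18161247] [0.01306882 0.00522661 0.05229085] [-0.41824774  0.29452319 -2.69972323  0.63792701][ WARN:0@1.044] global loadsave.cpp:1063 imwrite_ Unsupported depth image for selected encoder is fallbacked to CV_8U.
```

View pics/tip.png

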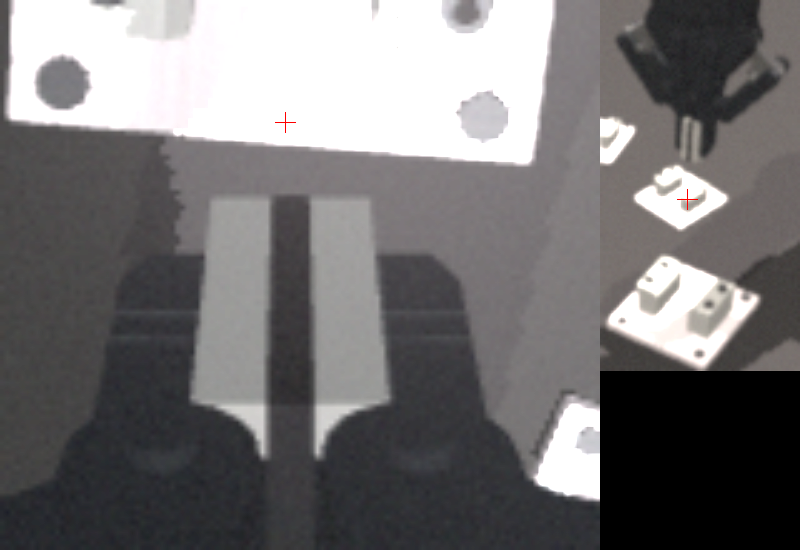

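```bash
python3 - <<'E'
from h import *
s=observe(); T=np.array(s["eef_pos"]);O=np.array(s["orientation"])
p=imaging.grab_frame("wrist"); q=imaging.grab_frame("scene")
from scipy.optimize import least_squares
for v in(144,145,146,147):
  r=least_squares(lambda X:np.r_[proj(p,X)-[318.2,249.4],.5*(proj(q,X)-[351.5,v])],T); print(v,(r.x-T).round(4),"tool",(O.T@(r.x-T)).round(4),r.fun.round(2))
for dz in (0,.02,.03,.04,.05): print(dz,proj(p,T+O@[.011,0,-dz]),proj(q,T+O@[.011,0,-dz]))
print(p["camera_matrix"],np.array(p["R"])@O)
E
```

```text
144 [0.0123 0.0042 0.049 ] tool [ 0.013   0.0006 -0.049 ] [-0.09  0.06 -1.09  0.25]
145 [0.0109 0.0037 0.0456] tool [ 0.0115  0.0006 -0.0456] [-0.08  0.06 -0.98  0.23]
146 [0.0095 0.0031 0.0422] tool [ 0.01    0.0006 -0.0422] [-0.07  0.05 -0.87  0.2 ]
147 [0.0081 0.0025 0.0387] tool [ 0.0084  0.0006 -0.0387] [-0.06  0.05 -0.77  0.18]
0 [316.89144557 215.23475198] [348.83049339 162.2954682 ]
0.02 [316.82710873 228.51822861] [349.27857752 155.04942736]
0.03 [316.78925435 236.33393507] [349.50836517 151.33349433]
0.04 [316.74666003 245.12828477] [349.74211529 147.55348331]
0.05 [316.69837605 255.09736539] [349.97993129 143.70772242]
[[359.4851573    0.         317.66033244]
 [  0.         359.4851573  202.52935239]
 [  0.           0.           1.        ]] [[-2.31409379e-04  9.99999844e-01 -5.08670037e-04]
 [-9.58689494e-01 -3.66543240e-04 -2.84454424e-01]
 [-2.84454566e-01  4.21831199e-04  9.58689429e-01]]
```

Corrected for the half pad width, the real fingertips sit about 44 mm above the reported TCP, with no lateral error. That explains the empty grasp, and vial A is undisturbed. I'll go back and grasp 44 mm lower, in stages.

arm_command([
  [[0,0,0],[50,10,0],0],
  [[0,0,0],[100,20,0],0],
  [[0,0,0],[150,29,0],0],
  [[0,0,0],[194,37,0],0],
  [[0,0,0],[194,37,-40],0],
  [[0,0,0],[194,37,-80],0],
  [[0,0,0],[194,37,-95],0],
  [[0,0,0],[194,37,-100],0],
])

```text
time: 7.18
eef_pos: [0.6683, 0.0427, 0.0289]
orientation: [[0.93, 0.367, -0.001], [0.367, -0.93, 0.0], [-0.001, -0.0, -1.0]]
contact_force: [0.8, 0.1, -0.5]
finger_gap: 0.999
gripper_force: 0.0
```

arm_command([
  [[0,0,0],[0,0,-8],0],
  [[0,0,0],[0,0,-16],0],
  [[0,0,0],[0,0,-24],0],
  [[0,0,0],[0,0,-24],0],
])

```text
time: 7.68
eef_pos: [0.6678, 0.0426, 0.0048]
orientation: [[0.93, 0.367, -0.001], [0.367, -0.93, -0.0], [-0.001, -0.0, -1.0]]
contact_force: [-0.1, 0.3, 0.9]
finger_gap: 1.002
gripper_force: 0.0
```

arm_command([
  [[0,0,0],[0,0,0],1],
  [[0,0,0],[0,0,0],1],
  [[0,0,0],[0,0,0],1],
  [[0,0,0],[0,0,0],1],
  [[0,0,0],[0,0,0],1],
], force=25)

```text
time: 8.3
eef_pos: [0.6687, 0.0427, 0.0058]
orientation: [[0.93, 0.367, 0.001], [0.367, -0.93, 0.0], [0.001, 0.0, -1.0]]
contact_force: [0.1, 0.4, 2.2]
finger_gap: 0.397
gripper_force: 25.0
```

Gripped: 0.397 is about 34 mm, a cap. Next, lift it over the gauge.

arm_command([
  [[0,0,0],[0,0,15],1],
  [[0,0,0],[0,0,45],1],
  [[0,0,0],[0,0,70],1],
  [[0,0,0],[-40,-8,70],1],
  [[0,0,0],[-90,-18,70],1],
  [[0,0,0],[-140,-28,70],1],
  [[0,0,0],[-180,-36,70],1],
  [[0,0,0],[-194,-38,70],1],
  [[0,0,0],[-194,-38,60],1],
  [[0,0,0],[-194,-38,60],1],
])

```text
time: 9.55
eef_pos: [0.476, 0.0052, 0.0648]
orientation: [[0.93, 0.368, 0.001], [0.368, -0.93, 0.0], [0.001, -0.0, -1.0]]
contact_force: [-0.3, 0.1, -0.2]
finger_gap: 0.402
gripper_force: 25.0
```

```bash
python3 - <<'E'
from h import *
s=observe(); print(s["eef_pos"],s["contact_force"],s["finger_gap"])
p=imaging.grab_frame("wrist"); q=imaging.grab_frame("scene")
for n in (p,q): print([proj(n,[.475,.0045,z]).round() for z in(.065,.1,.14)])
cv2.imwrite("pics/hold2.png",np.hstack([cv2.resize(p["pixels"][150:350,230:400,::-1],(425,500)),cv2.resize(q["pixels"][110:235,300:390,::-1],(360,500),interpolation=cv2.INTER_CUBIC)]))
E
```

```text
[0.47600015 0.0052118  0.06483586] [-0.28377249  0.11681276 -0.24376738] 0.4018893280210022
[array([317., 237.]), array([317., 266.]), array([317., 319.])]
[array([349., 181.]), array([350., 169.]), array([351., 155.])]
```

View pics/hold2.png

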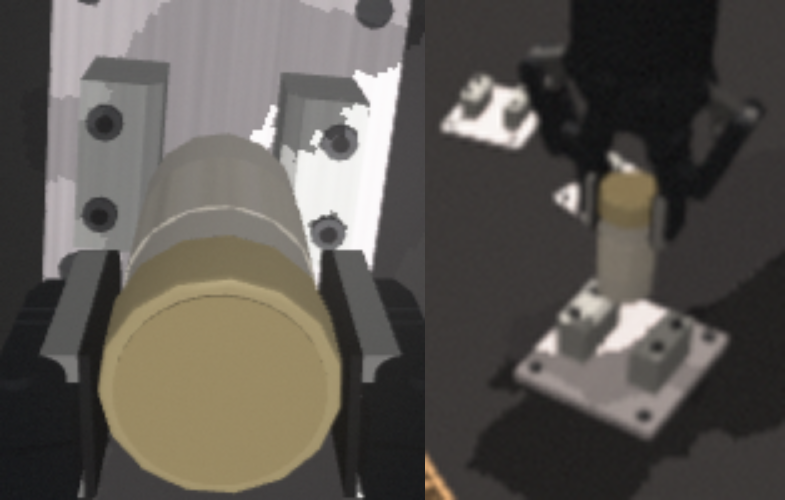

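Vial A hangs upright in the pads, cap at (222,390) left panel, barrel centred over the channel. Now lowering it gently.

arm_command([
  [[0,0,0],[-1,0,-12],1],
  [[0,0,0],[-1,0,-22],1],
  [[0,0,0],[-1,0,-26],1],
  [[0,0,0],[-1,0,-29],1],
  [[0,0,0],[-1,0,-31],1],
  [[0,0,0],[-1,0,-33],1],
  [[0,0,0],[-1,0,-34],1],
  [[0,0,0],[-1,0,-34],1],
])

```text
time: 10.65
eef_pos: [0.4744, 0.0049, 0.0326]
orientation: [[0.93, 0.367, 0.003], [0.367, -0.93, 0.0], [0.003, 0.001, -1.0]]
contact_force: [-1.1, 0.4, 7.6]
finger_gap: 0.401
gripper_force: 25.6
```

It stopped at 0.0326 against a predicted 0.033 for a stop on the jaws, with 7.6 N and almost no side force. Vial A is the swollen one. I'll hold briefly, then take it to the tub.

arm_command([
  [[0,0,0],[0,0,0],1],
  [[0,0,0],[0,0,20],1],
  [[0,0,0],[0,0,45],1],
  [[0,0,0],[12,-45,45],1],
  [[0,0,0],[26,-95,45],1],
  [[0,0,0],[41,-145,45],1],
  [[0,0,0],[55,-195,45],1],
  [[0,0,0],[69,-240,45],1],
  [[0,0,0],[76,-265,45],1],
  [[0,0,0],[76,-265,45],1],
])

```text
time: 11.9
eef_pos: [0.5488, -0.2635, 0.0761]
orientation: [[0.932, 0.363, -0.0], [0.363, -0.932, -0.002], [-0.001, 0.001, -1.0]]
contact_force: [-0.3, 1.5, -0.4]
finger_gap: 0.4
gripper_force: 25.2
```

arm_command([
  [[0,0,0],[0,0,-25],1],
  [[0,0,0],[0,0,-50],1],
  [[0,0,0],[0,0,-62],1],
  [[0,0,0],[0,0,-67],1],
  [[0,0,0],[0,0,-68],1],
])

```text
time: 12.52
eef_pos: [0.5498, -0.2599, 0.0088]
orientation: [[0.93, 0.368, 0.001], [0.368, -0.93, 0.0], [0.001, 0.0, -1.0]]
contact_force: [1.2, 0.7, -0.3]
finger_gap: 0.4
gripper_force: 25.2
```

arm_command([
  [[0,0,0],[0,0,-2],1],
  [[0,0,0],[0,0,-2],1],
  [[0,0,0],[0,0,-2],0.4],
  [[0,0,0],[0,0,-2],0],
  [[0,0,0],[0,0,-2],0],
  [[0,0,0],[0,0,-2],0],
  [[0,0,0],[0,0,-2],0],
])

```text
time: 13.4
eef_pos: [0.5493, -0.2603, 0.0064]
orientation: [[0.93, 0.367, 0.0], [0.367, -0.93, 0.0], [0.0, -0.0, -1.0]]
contact_force: [0.2, 0.3, -0.1]
finger_gap: 1.0
gripper_force: 0.0
```

arm_command([
  [[0,0,0],[0,0,20],0],
  [[0,0,0],[0,0,60],0],
  [[0,0,0],[0,0,93],0],
  [[0,0,0],[20,40,93],0],
  [[0,0,0],[45,90,93],0],
  [[0,0,0],[70,140,93],0],
  [[0,0,0],[93,179,93],0],
  [[0,0,0],[93,179,93],0],
])

```text
time: 14.4
eef_pos: [0.6442, -0.074, 0.0993]
orientation: [[0.927, 0.376, 0.002], [0.375, -0.927, 0.005], [0.003, -0.004, -1.0]]
contact_force: [0.2, -0.2, -0.3]
finger_gap: 0.998
gripper_force: 0.0
```

```bash
python3 - <<'E'
from h import *
s=observe(); print(s["time"],s["eef_pos"],s["finger_gap"])
p=imaging.grab_frame("wrist"); q=imaging.grab_frame("scene"); t=imaging.grab_frame("top")
for n,im in(("w",p),("s",q),("t",t)):
  print(n,proj(im,[.6435,-.081,.078]),proj(im,[.55,-.26,.079]))
  hsv=cv2.cvtColor(im["pixels"],cv2.COLOR_RGB2HSV)
  y=((hsv[...,0]>20)&(hsv[...,0]<36)&(hsv[...,1]>60)&(hsv[...,2]>90)).astype(np.uint8)
  k,l,st,c=cv2.connectedComponentsWithStats(y)
  for i in range(1,k):
    if st[i,4]>50: print(st[i],c[i].round(1),ray(im,*c[i],.078)[:2].round(4))
E
```

```text
14.4 [ 0.64415463 -0.07401003  0.09927634] 0.9984287386910691
w [327.50851297 226.57762376] [508.31730492 429.06988291]
[ 115   32  124  141 7062] [182.7  98.4] [0.6823 0.0202]
[207 136  15  24 162] [214.8 149.3] [ 0.6624 -0.0042]
[ 299  166   83   80 1858] [333.5 204.2] [ 0.6578 -0.0789]
s [269.24165458 189.31605757] [260.14857548 139.4042247 ]
[ 498   21   66   56 1085] [531.1  40.9] [-0.6437 -0.1376]
[ 74  38  18  13 131] [82.8 42.4] [ 0.7141 -1.3031]
[544  53  12  17  53] [550.   61.3] [-0.5106  0.002 ]
[506  80  28  16 116] [518.  88.] [-0.2358  0.0324]
[296 237  13  15 111] [302.2 244.5] [0.6858 0.0943]
[280 241  19  18 187] [289.1 249.5] [0.7127 0.0878]
[369 263  20  20 278] [378.2 271.4] [0.6191 0.2335]
[399 284  21  21 323] [409.1 293.1] [0.6113 0.2993]
[429 304  23  22 361] [439.8 314.1] [0.6035 0.358 ]
t [348.53339979 165.65176509] [426.35430502 203.45955265]
[287 148  24  15 254] [298.4 154.9] [0.6721 0.0365]
[285 161  23  12 190] [295.7 166.5] [0.6446 0.0436]
[209 172  15  15 181] [216. 179.] [0.6199 0.2324]
[181 176  17  15 186] [188.6 183.3] [0.6113 0.2973]
[156 180  17  15 192] [163.5 187.1] [0.6039 0.3569]
[418 197  15  13 145] [424.9 202.9] [ 0.5514 -0.257 ]
```

The top image confirms vial A's cap stands in the tub at (0.551,-0.257). Next, grasp vial B.

arm_command([
  [[0,0,0],[0,0,0],0],
  [[0,0,0],[0,0,-40],0],
  [[0,0,0],[0,0,-70],0],
  [[0,0,0],[0,0,-88],0],
  [[0,0,0],[0,0,-94],0],
  [[0,0,0],[0,0,-94],0],
])

```text
time: 15.3
eef_pos: [0.6428, -0.0817, 0.0058]
orientation: [[0.93, 0.367, 0.001], [0.367, -0.93, -0.0], [0.001, 0.0, -1.0]]
contact_force: [-0.7, 0.8, -0.3]
finger_gap: 1.001
gripper_force: 0.0
```

arm_command([
  [[0,0,0],[0,0,0],1],
  [[0,0,0],[0,0,0],1],
  [[0,0,0],[0,0,0],1],
  [[0,0,0],[0,0,0],1],
  [[0,0,0],[0,0,0],1],
])

```text
time: 15.92
eef_pos: [0.6429, -0.0812, 0.0061]
orientation: [[0.93, 0.367, 0.001], [0.367, -0.93, 0.0], [0.001, 0.0, -1.0]]
contact_force: [-0.7, 0.3, 4.2]
finger_gap: 0.4
gripper_force: 24.8
```

arm_command([
  [[0,0,0],[0,0,15],1],
  [[0,0,0],[0,0,45],1],
  [[0,0,0],[0,0,70],1],
  [[0,0,0],[-40,20,70],1],
  [[0,0,0],[-85,43,70],1],
  [[0,0,0],[-130,66,70],1],
  [[0,0,0],[-168,86,70],1],
  [[0,0,0],[-168,86,55],1],
  [[0,0,0],[-168,86,45],1],
  [[0,0,0],[-168,86,42],1],
])

```text
time: 17.18
eef_pos: [0.4747, 0.0043, 0.0471]
orientation: [[0.93, 0.366, -0.0], [0.366, -0.93, -0.0], [-0.0, 0.0, -1.0]]
contact_force: [0.4, -0.0, 0.2]
finger_gap: 0.396
gripper_force: 25.0
```

arm_command([
  [[0,0,0],[0,0,-4],1],
  [[0,0,0],[0,0,-7],1],
  [[0,0,0],[0,0,-10],1],
  [[0,0,0],[0,0,-13],1],
  [[0,0,0],[0,0,-16],1],
  [[0,0,0],[0,0,-18],1],
  [[0,0,0],[0,0,-18],1],
])

```text
time: 18.05
eef_pos: [0.4742, 0.0047, 0.0293]
orientation: [[0.93, 0.367, -0.0], [0.367, -0.93, 0.0], [-0.0, -0.0, -1.0]]
contact_force: [0.0, -0.3, -0.2]
finger_gap: 0.401
gripper_force: 25.0
```

No resistance below the level where A stopped, so I'll keep lowering toward the plate (expected at 0.010).

arm_command([
  [[0,0,0],[0,0,-4],1],
  [[0,0,0],[0,0,-8],1],
  [[0,0,0],[0,0,-12],1],
  [[0,0,0],[0,0,-15],1],
  [[0,0,0],[0,0,-17],1],
  [[0,0,0],[0,0,-17],1],
])

```text
time: 18.8
eef_pos: [0.4742, 0.0047, 0.0122]
orientation: [[0.93, 0.367, -0.0], [0.367, -0.93, 0.0], [-0.0, -0.0, -1.0]]
contact_force: [-0.4, -0.2, -1.1]
finger_gap: 0.403
gripper_force: 25.0
```

arm_command([
  [[0,0,0],[0,0,-1],1],
  [[0,0,0],[0,0,-2],1],
  [[0,0,0],[0,0,-2],1],
])

```text
time: 19.18
eef_pos: [0.4748, 0.0048, 0.011]
orientation: [[0.93, 0.367, 0.001], [0.367, -0.93, 0.0], [0.001, 0.0, -1.0]]
contact_force: [-1.7, 0.6, 5.0]
finger_gap: 0.401
gripper_force: 25.4
```

It touched the plate at 0.011 with 5 N, so vial B is sound. On to the tray.

arm_command([
  [[0,0,0],[0,0,0],1],
  [[0,0,0],[0,0,30],1],
  [[0,0,0],[0,0,65],1],
  [[0,0,0],[8,40,65],1],
  [[0,0,0],[19,92,65],1],
  [[0,0,0],[30,145,65],1],
  [[0,0,0],[40,198,65],1],
  [[0,0,0],[50,250,65],1],
  [[0,0,0],[57,281,65],1],
  [[0,0,0],[57,281,65],1],
])

```text
time: 20.42
eef_pos: [0.5304, 0.2897, 0.0748]
orientation: [[0.928, 0.372, -0.0], [0.372, -0.928, 0.002], [0.0, -0.002, -1.0]]
contact_force: [0.3, -0.7, -0.9]
finger_gap: 0.403
gripper_force: 25.1
```

arm_command([
  [[0,0,0],[0,0,0],1],
  [[0,0,0],[0,0,-30],1],
  [[0,0,0],[0,0,-55],1],
  [[0,0,0],[0,0,-63],1],
  [[0,0,0],[0,0,-66],1],
  [[0,0,0],[0,0,-66],1],
])

```text
time: 21.18
eef_pos: [0.532, 0.2855, 0.0101]
orientation: [[0.93, 0.366, 0.001], [0.366, -0.93, 0.001], [0.001, -0.0, -1.0]]
contact_force: [0.3, 0.5, 0.1]
finger_gap: 0.402
gripper_force: 25.1
```

arm_command([
  [[0,0,0],[0,0,-1],1],
  [[0,0,0],[0,0,-2],1],
  [[0,0,0],[0,0,-3],1],
  [[0,0,0],[0,0,-3],1],
])

```text
time: 21.68
eef_pos: [0.5318, 0.286, 0.007]
orientation: [[0.93, 0.367, 0.001], [0.367, -0.93, 0.001], [0.001, -0.0, -1.0]]
contact_force: [0.3, 0.1, 4.5]
finger_gap: 0.397
gripper_force: 25.3
```

Touching the floor with 4.5 N, so release and lift away.

arm_command([
  [[0,0,0],[0,0,1],0.5],
  [[0,0,0],[0,0,1],0],
  [[0,0,0],[0,0,1],0],
  [[0,0,0],[0,0,1],0],
  [[0,0,0],[0,0,1],0],
])

```text
time: 22.3
eef_pos: [0.5313, 0.2857, 0.0073]
orientation: [[0.93, 0.367, -0.0], [0.367, -0.93, 0.0], [-0.0, -0.0, -1.0]]
contact_force: [-0.7, 0.6, -0.7]
finger_gap: 1.0
gripper_force: 0.0
```

arm_command([
  [[0,0,0],[0,0,15],0],
  [[0,0,0],[0,0,50],0],
  [[0,0,0],[0,0,100],0],
  [[0,0,0],[0,0,130],0],
  [[0,0,0],[0,-60,130],0],
  [[0,0,0],[0,-120,130],0],
  [[0,0,0],[0,-180,130],0],
  [[0,0,0],[0,-200,130],0],
  [[0,0,0],[0,-200,130],0],
])

```text
time: 23.42
eef_pos: [0.5318, 0.0845, 0.1383]
orientation: [[0.931, 0.364, 0.001], [0.364, -0.931, 0.0], [0.001, 0.0, -1.0]]
contact_force: [-0.3, 1.1, 0.0]
finger_gap: 1.003
gripper_force: 0.0
```

```bash
python3 - <<'E'
from h import *
s=observe(); print(s["time"],s["eef_pos"],s["finger_gap"],s["contact_force"])
q=imaging.grab_frame("scene"); t=imaging.grab_frame("top")
cv2.imwrite("pics/fin.png",np.vstack([cv2.resize(t["pixels"][90:300,130:480,::-1],(500,300)),cv2.resize(q["pixels"][120:380,220:510,::-1],(335,300))@np.eye(3) if 0 else cv2.resize(q["pixels"][110:386,60:520,::-1],(500,300))]))
E
```

```text
23.425 [0.53178228 0.08446451 0.13827809] 1.0026462604757322 [-0.28210029  1.07494468  0.04237099]
```

View pics/fin.png

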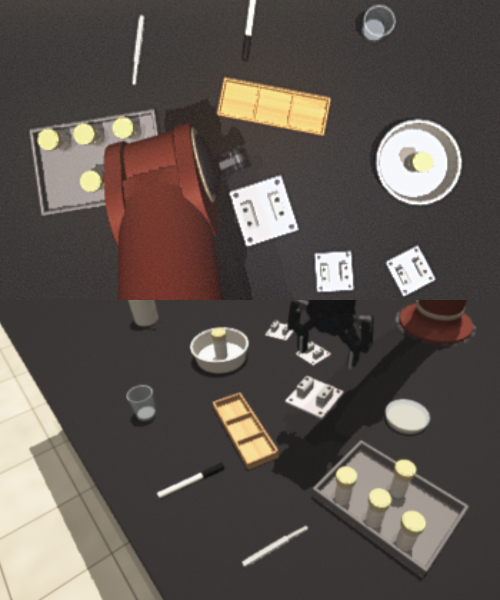

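The picture shows the rack empty, four vials upright in the tray (the new one at (403,480)), and the rejected vial standing in the tub at (218,345). Nothing else has moved, and the arm is clear.

```bash
python3 -c "
from plant import arm; print(arm.sign_off())"
```

```text
the job is handed in; nothing more can be done
None
```

The job is handed in: the cell_1 vial stopped on the jaws (swollen) and stands in the tub, and the cell_2 vial went down to the plate (sound) and stands upright in the tray; the hand-in returned no verdict.

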